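# Slide out the blue test tile and set it up for brushing

### The job

Slide the blue-glazed test tile, the top one of its stack, out over the front of the rack until about a third of it overhangs, then pinch it by the overhanging end and lay it glaze up, centred and lengthwise, on the two bars of the prop on the banding wheel. Do not drop it on the worktop, leave the brown tile where it is, and let go at the end.

Things in the scene. Friction and masses are not known exactly. Their poses are not given: they have to be found in the camera images.
- blue_tile_mid (a point): Centre of the tile with BLUE glaze on top: 120 (x, lengthwise) x 60 (y) x 7 (z) mm, 60 to 130 g, z up. Starts on top in the left or right lane of the rack, its length along the rack's x, flat on a loose plain tile; underside 37 mm, top 44 mm above the worktop. Pushed at its rear edge or dragged from above, it slides straight along the lane; once it overhangs, pinch it across its 60 mm width.
- brown_tile_mid (a point): Centre of the tile with BROWN glaze, otherwise the same, on top in the other lane, with a plain tile under it. It stays.
- rack: Fixed wooden rack, 133 (x) x 152 (y) mm; origin: centre of underside; -x end is the front (toward the robot). Lanes along x centred at y = -36 and 36 mm, 64 wide, between cheeks 43 high, so no pinching in the lanes. Lips 35 high across both ends hold the lower tiles; above them the ends are open: shut fingertips behind the rack can push a top tile's rear edge. Front and rear are clear.
- prop: Fixed white prop on the banding wheel (grey disc, 203 mm wide). Origin: centre of its underside, on the wheel, 103 mm above the worktop; x lengthwise. Foot 76 (x) x 40 (y) x 6 mm; bars at x = -27 and 27 mm, each 12 (x) x 36 (y), flat tops 26 mm above the origin. The tile lies on both, length along x either way round, overhanging 12 mm at the sides: room for fingertips.

How it is judged:
On the way:
1. the blue tile lies level on its stack and overhangs the front of the rack by 20 mm or more (x of blue_tile_mid in the frame of rack below -0.027 m and z of blue_tile_mid in the frame of rack between 0.036 and 0.045 m and angle between blue_tile_mid's own z axis and vertical below 0.1 rad), for 0.2 s.
At the end, for the whole second after the job is handed in: The blue tile lies at rest and level, glaze up, on both bars of the prop, its centre within 18 mm of the prop's centre and its length within 12 degrees of the prop's; the brown tile is within 15 mm of where it was (horizontal distance between blue_tile_mid and prop below 0.018 m and angle between the x axis of blue_tile_mid and the x axis of prop, either way round below 0.21 rad and z of blue_tile_mid in the frame of prop between 0.0265 and 0.0325 m and angle between blue_tile_mid's own z axis and vertical below 0.1 rad and linear speed of blue_tile below 0.02 m/s and distance of brown_tile_mid from where it was at the start of the episode below 0.015 m); the robot touches nothing.
It fails at once if the blue tile fell onto the worktop (height (world z) of blue_tile_mid below 0.02 m).
It fails at once if the brown tile was disturbed (15 mm or more) (distance of brown_tile_mid from where it was at the start of the episode above 0.015 m).
It also fails if it takes over 58 s, if anything falls off the work surface, if the arm or the gripper's body presses on something with over 40 N, if the wrist force passes 120 N, or if a joint passes its speed limit or range.

### The arm

A 6-joint arm with a two-finger parallel gripper is mounted at the origin on a cart in front of the work surface, level with it; the furniture and walls round the work are solid. World frame = base frame: x ahead of the robot, y to its left, z up, the work surface at z = 0. Lengths are in m, angles in rad, forces in N, time in s.
With the tool pointing down it reaches from about 0.35 to 0.85 m from the base axis. Payload 8.1 kg.
Tool frame: the origin (TCP) lies at the centre of the arm's flange, where the gripper is bolted on; the fingertips stand 186 mm ahead of it and the grasp point (between the pads) lies 167 mm ahead of it (robot.nose_length is the distance from the TCP to the fingertips, in m); z points along the fingers, x is the direction in which the jaws open and shut, and the axes are right-handed (so a half turn about z gives the same grasp; the last joint's range is limited). The gripper opens to 93 mm and grips with 3 to 60 N. Pads are 15 mm wide; open, the fingers measure 128 mm over their backs; the gripper's body (75 mm by 188 mm) begins 65 mm behind the grasp point.
Start: joints at [-1.399, 0.13, 1.488, -0, 1.523, -0.085], TCP at [0.152, -0.58, 0.405] pointing down, gripper open.
Joint ranges: [-2.96, 2.96], [-0.89, 2.26], [0.02, 2.5], [-1.34, 4.48], [0, 2.73], [-2.66, 2.66]. Speed limits (rad/s): [2.39, 2.39, 2.79, 3.14, 3.14, 3.14].

### API

Orientations are given as a rotation vector (axis times angle).
In Python, from plant import robot gives the robot as it stands.
- The arm moves only by the tool arm_command, never from a script. Its argument "motion" is a list of rows, each an object with "slide": the shift along the tool's x, y, z each as a share of 0.4 m, from -1 to 1, a list of three; "turn": the turn, a rotation vector about the tool's x, y, z each as a share of 0.5 rad, from -1 to 1, a list of three. A call has exactly 5 rows; each row shifts and turns the commanded pose from where the row before left it, along the tool's axes as they then stand; what a row does not reach is not made up. A row lasts 1/12 s, in which the tool goes at most 41.7 mm and 7.16 degrees, less where a joint would pass 70% of its speed; a pose out of reach is approached as far as the arm can. A call with a number of a shift or a turn outside -1 to 1 is refused whole. A call with a gripper value outside its range is refused whole. "gripper" is the opening in per cent of the stroke, from 0 (shut) to 100 (fully open), set as the call begins (left out, the last holds). The fingers move at their own pace and stop on an object; "grip_force" is the grip in N (left out, the last holds). Time passes only in rows, so rows that do not move let the fingers close, or fill a call up. It gives the time, the measured TCP pose, the force and the opening at its end, in the units of the state.
- robot.read_state(): the state, without advancing time (a new reading comes with each control period).
- robot.read_camera(name): name is "scene" or "side" or "wrist"; returns a dict with "pixels" (384x512x3 uint8, blue, green, red), "intrinsics" (3x3 intrinsics, pixels), "T" (4x4, takes a point from camera to world coordinates). Camera axes: x right, y down, z forward; pixel columns grow to the right and rows downward; lengths in m; the calibration is good to about 2 mm. A picture is of the moment at which its call begins. There is no depth.
- robot.close_job(): hands the job in, once; it reports no verdict.
The state is a dict: "t": time; "q": joint angles; "dq": joint speeds; "joint_torque": joint torques, N m; "tool_pos": TCP position; "orientation": TCP orientation; "force": force on the tool from outside, world axes, zero at the start; "wrist_torque": the same for the moment, N m; "opening": finger opening in m.
Only numpy, scipy, OpenCV 4.12 (cv2) and the standard library are available. Lean on these libraries where they do the work, as an engineer would, in place of code of your own. Each camera call takes 0.05 s, during which the arm holds its last target.

## Working session

There is one attempt and no reset: what is moved stays moved. The work goes in short steps, Python scripts to look and compute and a tool call to move; the robot and the scene stay as the last step left them, time stands still between calls to the robot, and variables do not carry over. Pictures are saved under pics/ and viewed, and the job is handed in when it is done.

Besides the shell and the picture viewer there is one more tool, called after ">>>" as a command line: name --argument value ..., lists and objects as JSON in quotes. arm_command: Moves the arm, as the interface text tells. Shift numbers are shares of 0.4 m and turn numbers shares of 0.5 rad, none past 1 either way. Its arguments: {"type":"object","properties":{"motion":{"type":"array","items":{"type":"object","properties":{"slide":{"type":"array","items":{"type":"number"}},"turn":{"type":"array","items":{"type":"number"}}}}},"gripper":{"type":"number"},"grip_force":{"type":"number"}},"required":["motion"]}

```bash
ls; mkdir -p pics; python3 - <<'E'
from plant import robot
import cv2,numpy as np
for n in ["scene","side","wrist"]:
    c=robot.read_camera(n); cv2.imwrite(f"pics/{n}0.png",c["pixels"]); np.savez(f"pics/{n}0.npz",**c)
    print(n,c["intrinsics"].round(1).tolist(),c["T"].round(3).tolist())
s=robot.read_state();print(s)
E
```

```text
pics
scene [[413.6, 0.0, 259.6], [0.0, 413.6, 188.4], [0.0, 0.0, 1.0]] [[-0.458, -0.444, 0.77, -0.079], [-0.889, 0.207, -0.409, 0.366], [0.022, -0.872, -0.489, 0.519], [0.0, 0.0, 0.0, 1.0]]
side [[486.0, 0.0, 261.5], [0.0, 486.0, 188.2], [0.0, 0.0, 1.0]] [[-0.884, -0.249, 0.396, 0.225], [-0.467, 0.459, -0.756, 0.72], [0.007, -0.853, -0.522, 0.586], [0.0, 0.0, 0.0, 1.0]]
wrist [[339.4, 0.0, 255.6], [0.0, 339.4, 190.7], [0.0, 0.0, 1.0]] [[0.253, -0.927, -0.276, 0.231], [-0.967, -0.243, -0.071, -0.561], [-0.001, 0.285, -0.959, 0.383], [0.0, 0.0, 0.0, 1.0]]
{'t': 0.15, 'q': array([-1.39940193e+00,  1.30988987e-01,  1.48902470e+00,  2.04326081e-05,
        1.52301188e+00, -8.53872687e-02]), 'dq': array([ 0.00108385, -0.00106956, -0.00291756, -0.00029812,  0.00129299,
        0.00202485]), 'joint_torque': array([ 1.72837517e-04, -5.60474110e+01, -4.92334664e+01,  7.65689160e-02,
        3.05914565e-02, -8.36817071e-05]), 'tool_pos': array([ 0.15238418, -0.58014524,  0.40392989]), 'orientation': array([-2.48680678e+00,  1.91812762e+00,  1.63633151e-03]), 'force': array([-0.64409287, -0.61284689,  1.09225331]), 'wrist_torque': array([-0.01750278,  0.04907444, -0.05092061]), 'opening': 0.09325237091859848}
```

View pics/scene0.png

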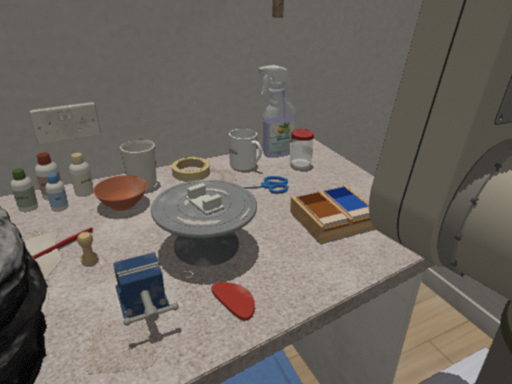

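View pics/side0.png

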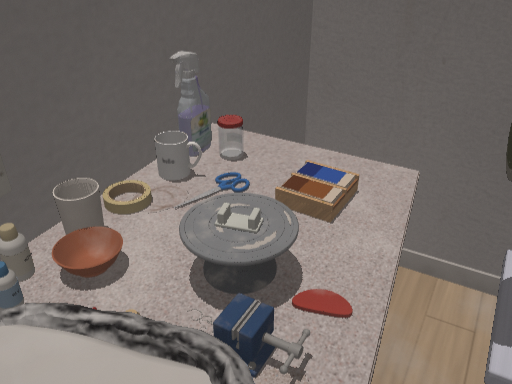

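View pics/wrist0.png

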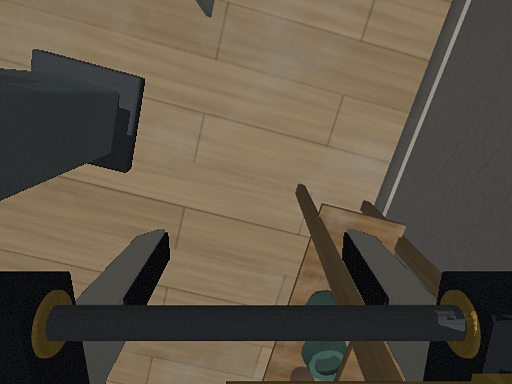

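The scene and side views show the rack right of the wheel: blue tile at scene (347,203) and side (320,176), with brown beside it on the left in both. The white prop is at scene (205,198) and side (240,217).

```bash
cat > h.py <<'E'
import numpy as np,cv2
def ray(c,uv):
    K,T=c["intrinsics"],c["T"]; d=np.linalg.inv(K)@np.array([uv[0],uv[1],1.0]); return T[:3,3],T[:3,:3]@d
def plane(c,uv,z):
    o,d=ray(c,uv); return o+d*(z-o[2])/d[2]
def tri(obs):
    A=np.zeros((3,3));b=np.zeros(3);R=[]
    for c,uv in obs:
        o,d=ray(c,uv);d=d/np.linalg.norm(d);P=np.eye(3)-np.outer(d,d);A+=P;b+=P@o;R.append((o,P))
    p=np.linalg.solve(A,b); return p,[np.linalg.norm(P@(p-o)) for o,P in R]
def mask(c,kind):
    h=cv2.cvtColor(c["pixels"],cv2.COLOR_BGR2HSV)
    if kind=="blue": m=cv2.inRange(h,(108,170,70),(125,255,255))
    if kind=="brown": m=cv2.inRange(h,(3,150,40),(14,255,170))
    return m
def proj(c,p):
    T=np.linalg.inv(c["T"]);q=T[:3,:3]@p+T[:3,3];q=c["intrinsics"]@q;return q[:2]/q[2]
E
python3 - <<'E'
from h import *
for n in ["scene","side"]:
    c=dict(np.load(f"pics/{n}0.npz"))
    for k in ["blue","brown"]:
        m=mask(c,k); cs,_=cv2.findContours(m,0,2)
        for q in sorted(cs,key=cv2.contourArea)[::-1][:3]:
            P=np.array([plane(c,p[0],.044)[:2] for p in q])
            print(n,k,cv2.contourArea(q),cv2.boundingRect(q),cv2.minAreaRect((P*1000).astype(np.float32)) if len(q)>4 else '')
    x,y=(290,175) if n=="scene" else (265,155)
    a=cv2.resize(c["pixels"][y:y+75,x:x+100],None,fx=8,fy=8,interpolation=cv2.INTER_CUBIC);cv2.imwrite(f"pics/{n}_rack.png",a)
    x,y=(145,170) if n=="scene" else (175,180)
    a=cv2.resize(c["pixels"][y:y+75,x:x+115],None,fx=6,fy=6,interpolation=cv2.INTER_CUBIC);cv2.imwrite(f"pics/{n}_prop.png",a)
E
```

```text
scene blue 387.5 (327, 188, 39, 22) ((547.0803833007812, -187.7915802001953), (49.55122756958008, 88.23234558105469), 86.90685272216797)
scene brown 866.0 (212, 282, 42, 38) ((370.43310546875, 166.67913818359375), (92.72396087646484, 45.978267669677734), 12.130149841308594)
scene brown 471.0 (299, 193, 41, 25) ((550.6488037109375, -116.86564636230469), (52.51810836791992, 91.6514663696289), 86.17008209228516)
scene brown 92.5 (38, 153, 12, 11) ((1056.42822265625, 410.3753662109375), (72.11823272705078, 25.113513946533203), 2.57409405708313)
side brown 385.5 (292, 291, 60, 24) ((396.7474060058594, 188.89932250976562), (91.21271514892578, 39.1107292175293), 14.660592079162598)
side brown 304.0 (299, 180, 33, 18) ((537.1512451171875, -120.3092041015625), (52.626121520996094, 59.4080810546875), 85.25090026855469)
side brown 1.5 (325, 302, 5, 4) ((389.45880126953125, 188.48434448242188), (7.924172878265381, 3.3247828483581543), 60.69283676147461)
```

View pics/scene_rack.png

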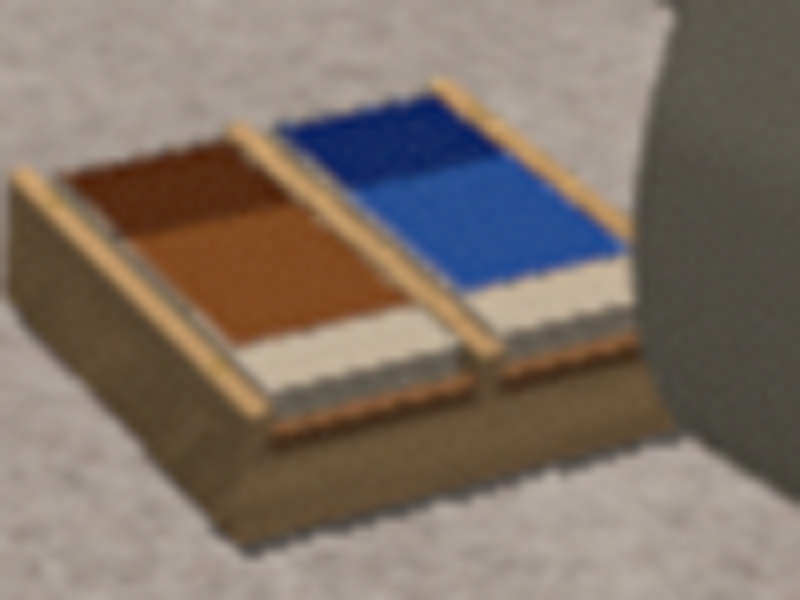

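View pics/side_rack.png

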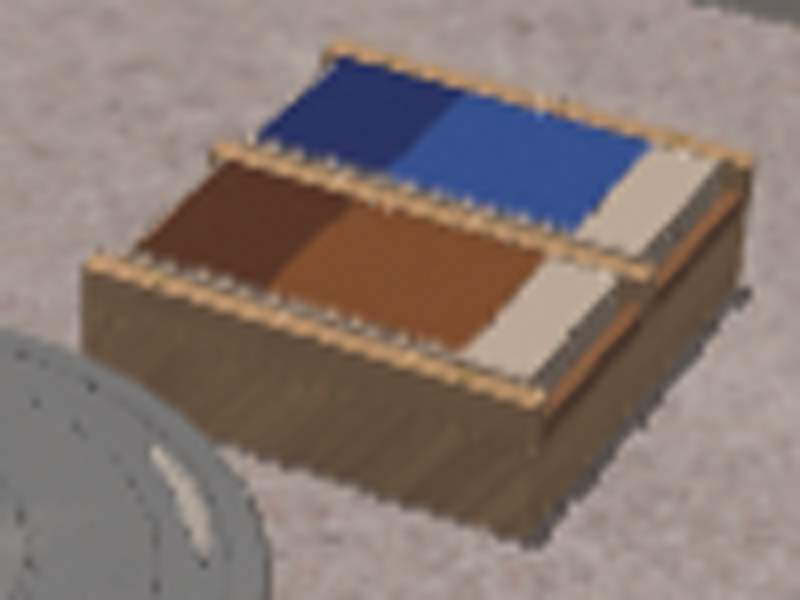

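View pics/scene_prop.png

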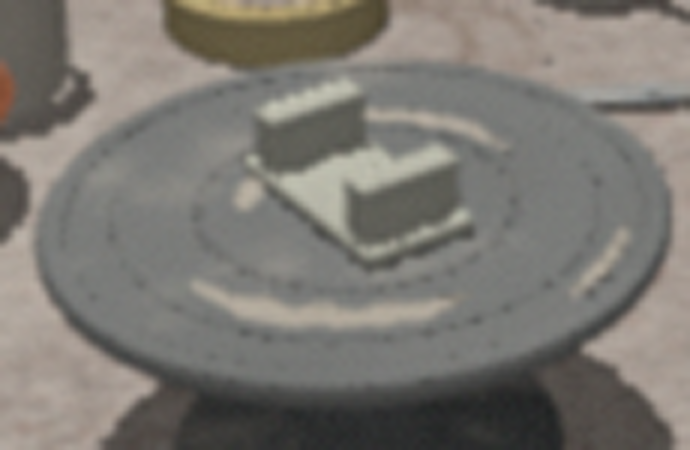

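View pics/side_prop.png

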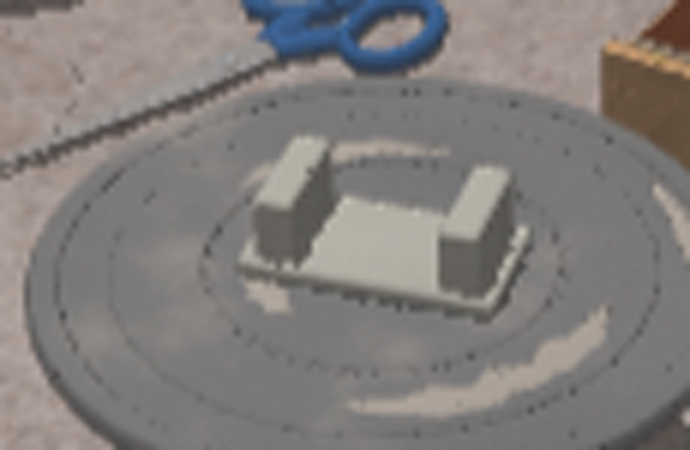

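The crops show each tile's glazed top with a cream unglazed front end and the cheeks. They also show the two bar tops, clearly in both views. I'll triangulate these corners.

```bash
python3 - <<'E'
from h import *
S=dict(np.load("pics/scene0.npz"));D=dict(np.load("pics/side0.npz"))
def up(p,f,o): return ((p[0]+.5)/f-.5+o[0],(p[1]+.5)/f-.5+o[1])
R={"blue_rear_L":((275,128),(258,137)),"blue_rear_R":((435,95),(335,58)),"glaze_blue_front_L":((465,290),(575,230)),"glaze_blue_front_R":((632,250),(652,143)),
"blue_front_L":((505,335),(640,260)),
"brown_rear_L":((62,178),(135,248)),"brown_rear_R":((222,142),(225,165)),"brown_front_L":((272,390),(545,385)),"brown_front_R":((462,345),(620,275)),
"cheekmid_rear":((242,127),(225,148)),"cheekmid_front":((490,352),(650,272)),"cheekL_rear":((20,175),(93,263)),"cheekL_front":((260,410),(543,400)),"cheekR_rear":((442,82),(335,45))}
for k,(a,b) in R.items():
    a=up(a,8,(290,175));b=up(b,8,(265,155));p,r=tri([(S,a),(D,b)])
    print(k,(p*1000).round(1),np.round(np.array(r)*1000,1), "planes44",(plane(S,a,.044)*1000).round(1)[:2],(plane(D,b,.044)*1000).round(1)[:2])
# prop bars top corners: bar A (far +x?), scene/side
P={"barfar scene":[(257,118),(350,80),(368,92),(268,128)],"barnear scene":[(347,183),(440,145),(458,158),(360,197)]}
Q={"barleft side":[(300,137),(328,145),(288,210),(257,205)],"barright side":[(487,168),(515,175),(473,240),(441,235)]}
for k,v in P.items():
    pts=[plane(S,up(p,6,(145,170)),.129) for p in v];print(k,(np.array(pts)*1000).round(0)[:,:2].tolist(),(np.mean(pts,0)*1000).round(1))
for k,v in Q.items():
    pts=[plane(D,up(p,6,(175,180)),.129) for p in v];print(k,(np.array(pts)*1000).round(0)[:,:2].tolist(),(np.mean(pts,0)*1000).round(1))
for a,b in (("barfar scene","barleft side"),("barnear scene","barright side")):
    p,r=tri([(S,up(np.mean(P[a],0),6,(145,170))),(D,up(np.mean(Q[b],0),6,(175,180)))]);print((p*1000).round(1),np.round(np.array(r)*1000,1))
E
```

```text
blue_rear_L [ 598.9 -164.6   43.7] [1.2 1.2] planes44 [ 596.6 -162.6] [ 599.7 -166.3]
blue_rear_R [ 601.2 -225.5   39.5] [1.3 1.3] planes44 [ 592.8 -217.9] [ 599.3 -220.1]
glaze_blue_front_L [ 501.9 -158.8   44.3] [0.8 0.8] planes44 [ 501.1 -157.9] [ 502.6 -160.7]
glaze_blue_front_R [ 499.6 -214.9   43.7] [1.1 1.1] planes44 [ 497.8 -213. ] [ 500.3 -216.5]
blue_front_L [ 482.6 -157.5   41.3] [0.6 0.6] planes44 [ 478.6 -153.7] [ 481.7 -154.2]
brown_rear_L [603.2 -94.1  42.6] [1.8 1.8] planes44 [598.5 -90.5] [603.8 -94.9]
brown_rear_R [ 601.3 -147.8   42.1] [1.5 1.5] planes44 [ 596.3 -143.8] [ 601.3 -147.4]
brown_front_L [481.2 -80.7  46.2] [0. 0.] planes44 [483.7 -82.7] [482.2 -84. ]
brown_front_R [ 483.4 -144.    42.5] [1.5 1.5] planes44 [ 479.6 -140.3] [ 483.8 -144.3]
cheekmid_rear [ 606.  -158.    41.7] [1. 1.] planes44 [ 601.2 -154.1] [ 605.3 -156.1]
cheekmid_front [ 476.4 -147.5   43.5] [1.6 1.6] planes44 [ 473.7 -144.9] [ 477.3 -149.6]
cheekL_rear [611.3 -84.9  41. ] [1.2 1.2] planes44 [605.  -80.6] [610.3 -82.5]
cheekL_front [479.8 -76.7  43.2] [1. 1.] planes44 [477.5 -74.7] [480.2 -77.2]
cheekR_rear [ 602.9 -228.9   42. ] [1.1 1.1] planes44 [ 598.4 -224.8] [ 602.5 -227.6]
barfar scene [[591.0, 167.0], [602.0, 131.0], [592.0, 129.0], [583.0, 166.0]] [592.3 148.1 129. ]
barnear scene [[541.0, 155.0], [551.0, 121.0], [541.0, 119.0], [532.0, 154.0]] [541.1 137.2 129. ]
barleft side [[606.0, 130.0], [597.0, 130.0], [590.0, 163.0], [598.0, 165.0]] [597.6 147.  129. ]
barright side [[551.0, 119.0], [543.0, 118.0], [538.0, 151.0], [547.0, 153.0]] [544.6 135.3 129. ]
[598.3 146.  126.6] [1.2 1.2]
[544.2 135.9 128. ] [1. 1.]
```

```bash
cat >> h.py <<'E'
from scipy.spatial.transform import Rotation as Ro
def show(target,yaw):
    """target TCP world, yaw: angle of tool y... prints slide (tool axes) and turn about tool z as total shares"""
    from plant import robot
    s=robot.read_state();R=Ro.from_rotvec(s["orientation"])
    d=R.inv().apply(np.array(target)-s["tool_pos"])
    # desired: z down, tool x axis at world angle yaw
    c,n=np.cos(yaw),np.sin(yaw)
    Rd=Ro.from_matrix(np.array([[c,n,0],[n,-c,0],[0,0,-1]]))
    rv=(R.inv()*Rd).as_rotvec()
    print("pos",s["tool_pos"].round(4),"xaxis yaw",np.arctan2(*R.as_matrix()[:2,0][::-1]).round(3),"z",R.as_matrix()[:,2].round(3),"q6",s["q"][5].round(3),"t",round(s["t"],2))
    print("slide total shares",(d/0.4).round(4),"turn shares",(rv/0.5).round(4),"F",s["force"].round(1),"open",round(s["opening"],4))
E
python3 - <<'E'
from h import *
S=dict(np.load("pics/scene0.npz"));D=dict(np.load("pics/side0.npz"))
for n,u in (("jar",(301,166)),("spray",(278,155)),("mug",(242,168))): print(n,plane(S,u,0).round(3))
for n,u in (("jar",(231,158)),("spray",(195,150)),("mug",(173,177))): print(n,plane(D,u,0).round(3))
print(tri([(S,(302,136)),(D,(230,121))]),tri([(S,(270,70)),(D,(185,58))]))
# view pose: high above rack
th=-0.065
show([0.60,-0.19,0.42],th-np.pi/2); show([0.60,-0.19,0.42],th+np.pi/2)
E
```

```text
jar [ 0.805 -0.234  0.   ]
spray [ 0.898 -0.211  0.   ]
mug [ 0.864 -0.076  0.   ]
jar [ 0.808 -0.223  0.   ]
spray [ 0.915 -0.216  0.   ]
mug [ 0.88  -0.073  0.   ]
(array([ 0.81881656, -0.23995793,  0.08970825]), [np.float64(0.003865772291225368), np.float64(0.003865772291225401)]) (array([ 0.89177024, -0.17107825,  0.25866498]), [np.float64(0.0014116264169156058), np.float64(0.0014116264169155585)])
pos [ 0.1524 -0.5801  0.4039] xaxis yaw -1.314 z [-0.     0.001 -1.   ] q6 -0.085 t 0.15
slide total shares [-0.6592 -1.3301 -0.039 ] turn shares [2.000e-04 2.900e-03 6.436e-01] F [-0.6 -0.6  1.1] open 0.0933
pos [ 0.1524 -0.5801  0.4039] xaxis yaw -1.314 z [-0.     0.001 -1.   ] q6 -0.085 t 0.15
slide total shares [-0.6592 -1.3301 -0.039 ] turn shares [-4.1000e-03  3.0000e-04 -5.6396e+00] F [-0.6 -0.6  1.1] open 0.0933
```

>>> arm_command --motion '[{"slide":[-0.052,-0.07,0],"turn":[0,0,0]},{"slide":[-0.052,-0.07,0],"turn":[0,0,0]},{"slide":[-0.052,-0.07,0],"turn":[0,0,0]},{"slide":[-0.052,-0.07,0],"turn":[0,0,0]},{"slide":[-0.052,-0.07,0],"turn":[0,0,0]}]' --gripper 0

```text
t: 0.57
tool_pos: [0.262, -0.4428, 0.4043]
orientation: [-2.487, 1.919, 0.001]
force: [0.3, 0.2, -0.5]
opening: 0.0641
```

>>> arm_command --motion '[{"slide":[-0.052,-0.07,0],"turn":[0,0,0]},{"slide":[-0.052,-0.07,0],"turn":[0,0,0]},{"slide":[-0.052,-0.07,0],"turn":[0,0,0]},{"slide":[-0.052,-0.07,0],"turn":[0,0,0]},{"slide":[-0.052,-0.07,0],"turn":[0,0,0]}]'

```text
t: 0.98
tool_pos: [0.371, -0.3064, 0.4046]
orientation: [-2.487, 1.919, 0.0]
force: [0.3, -0.4, 0.4]
opening: 0.0311
```

>>> arm_command --motion '[{"slide":[-0.052,-0.07,0],"turn":[0,0,0]},{"slide":[-0.052,-0.07,0],"turn":[0,0,0]},{"slide":[-0.052,-0.07,0],"turn":[0,0,0]},{"slide":[-0.052,-0.07,0],"turn":[0,0,0]},{"slide":[-0.052,-0.07,0],"turn":[0,0,0]}]'

```text
t: 1.4
tool_pos: [0.4801, -0.1702, 0.4046]
orientation: [2.488, -1.919, -0.0]
force: [0.4, -0.6, -0.3]
opening: 0.0009
```

>>> arm_command --motion '[{"slide":[0,0,0],"turn":[0,0,0.16]},{"slide":[0,0,0],"turn":[0,0,0.16]},{"slide":[0,0,0],"turn":[0,0,0.16]},{"slide":[0,0,0],"turn":[0,0,0.16]},{"slide":[0,0,0],"turn":[0,0,0]}]'

```text
t: 1.82
tool_pos: [0.4794, -0.1717, 0.4044]
orientation: [2.146, -2.294, -0.001]
force: [-0.6, 0.6, -0.1]
opening: 0.0004
```

```bash
python3 - <<'E'
from h import *
from plant import robot
c=robot.read_camera("wrist");cv2.imwrite("pics/w1.png",c["pixels"]);np.savez("pics/w1.npz",**c);print(c["T"].round(3).tolist())
show([0.637,-0.193,0.32],-1.636)
E
```

```text
[[-0.067, -0.956, -0.285, 0.56], [-0.998, 0.064, 0.019, -0.178], [-0.0, 0.286, -0.958, 0.384], [0.0, 0.0, 0.0, 1.0]]
pos [ 0.4793 -0.1718  0.4044] xaxis yaw -1.633 z [-0.001  0.    -1.   ] q6 1.188 t 1.87
slide total shares [ 0.0287 -0.3968  0.2109] turn shares [0.0011 0.0005 0.0068] F [ 0.1 -0.3 -0.8] open 0.0002
```

View pics/w1.png

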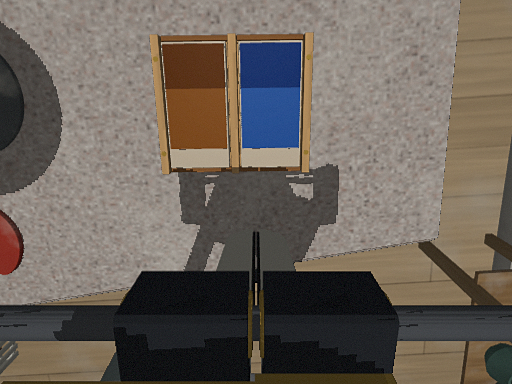

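The wrist view shows the rack squarely: the blue tile spans (239,41)–(303,167), with brown to its left. I'll refine the corners from here.

```bash
python3 - <<'E'
from h import *
c=dict(np.load("pics/w1.npz"));g=c["pixels"]
a=cv2.resize(g[25:185,145:325],None,fx=4,fy=3.7,interpolation=cv2.INTER_CUBIC);cv2.imwrite("pics/w1c.png",a)
hs=cv2.cvtColor(g,cv2.COLOR_BGR2HSV)
for lo,hi,n in (((105,150,60),(128,255,255),"blue"),((3,150,40),(14,255,200),"brown")):
    m=cv2.inRange(hs,lo,hi);m[:,:155]=0;m[:,330:]=0;m[200:]=0
    cs,_=cv2.findContours(m,0,2);q=max(cs,key=cv2.contourArea);print(n,cv2.minAreaRect(q),cv2.boundingRect(q))
    P=np.array([plane(c,p[0],.044)[:2]*1000 for p in q]).astype(np.float32);print(cv2.minAreaRect(P))
for u in ((239,41),(301,41),(304,167),(240,166)): print((plane(c,u,.044)*1000).round(1))
for u in ((232,34),(235,172),(154,36),(164,172),(309,33),(307,172)): print("cheek",(plane(c,u,.043)*1000).round(1))
E
```

```text
blue ((270.0, 94.99998474121094), (59.99999237060547, 103.99998474121094), -0.0) (240, 43, 61, 105)
((552.01611328125, -191.86282348632812), (56.47087478637695, 96.96978759765625), 86.60633087158203)
brown ((194.67422485351562, 96.15837097167969), (106.26054382324219, 60.597999572753906), 87.27368927001953) (162, 44, 65, 105)
((555.9274291992188, -120.00677490234375), (56.51586151123047, 97.33446502685547), 86.89557647705078)
[ 603.9 -166.    44. ]
[ 600.1 -223.    44. ]
[ 481.  -222.7   44. ]
[ 486.4 -157.4   44. ]
cheek [ 610.4 -160.    43. ]
cheek [ 480.2 -151.7   43. ]
cheek [613.6 -88.1  43. ]
cheek [485.2 -78.7  43. ]
cheek [ 606.5 -230.7   43. ]
cheek [ 475.3 -225.7   43. ]
```

View pics/w1c.png

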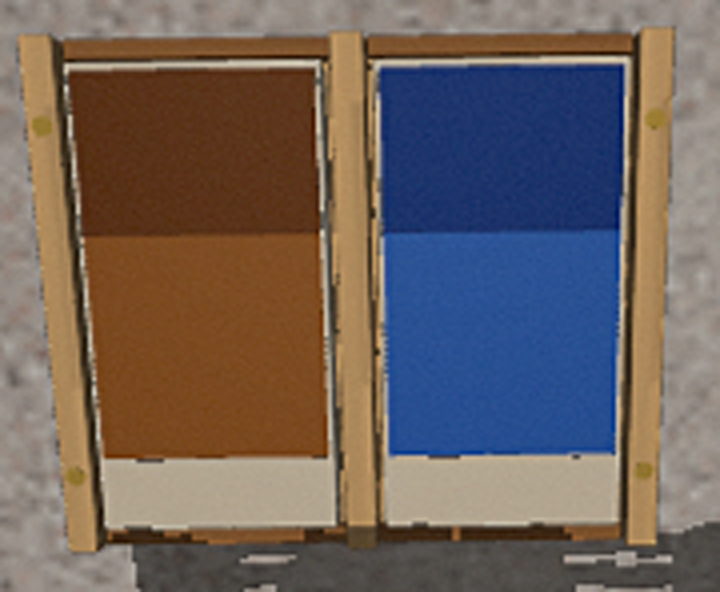

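>>> arm_command --motion '[{"slide":[0.008,-0.081,0.052],"turn":[0,0,0]},{"slide":[0.008,-0.081,0.052],"turn":[0,0,0]},{"slide":[0.008,-0.081,0.052],"turn":[0,0,0]},{"slide":[0.008,-0.081,0.052],"turn":[0,0,0]},{"slide":[0.008,-0.081,0.052],"turn":[0,0,0]}]'

```text
t: 2.28
tool_pos: [0.6413, -0.1984, 0.2994]
orientation: [-2.154, 2.287, 0.0]
force: [-0.1, 0.1, -0.0]
opening: 0.0006
```

>>> arm_command --motion '[{"slide":[0,0,0.05],"turn":[0,0,0]},{"slide":[0,0,0.05],"turn":[0,0,0]},{"slide":[0,0,0.04],"turn":[0,0,0]},{"slide":[0,0,0.04],"turn":[0,0,0]},{"slide":[0,0,0],"turn":[0,0,0]}]'

```text
t: 2.7
tool_pos: [0.6383, -0.1976, 0.2237]
orientation: [2.151, -2.285, -0.01]
force: [-0.8, -0.0, -1.5]
opening: 0.0006
```

```bash
python3 - <<'E'
from h import *
from plant import robot
for n in ("wrist","scene"):
    c=robot.read_camera(n);cv2.imwrite(f"pics/{n}2.png",c["pixels"]);np.savez(f"pics/{n}2.npz",**c)
c=robot.read_camera("side");g=c["pixels"];cv2.imwrite("pics/side2.png",cv2.resize(g[120:220,240:372],None,fx=6,fy=6,interpolation=cv2.INTER_CUBIC))
show([0.640,-0.198,0.2265],-1.631)
E
```

```text
pos [ 0.6402 -0.1983  0.2294] xaxis yaw -1.633 z [ 0. -0. -1.] q6 1.256 t 2.85
slide total shares [-0.0006  0.0006  0.0073] turn shares [-0.0007 -0.0002 -0.0036] F [-0.1 -0.1  0.5] open 0.0008
```

View pics/side2.png

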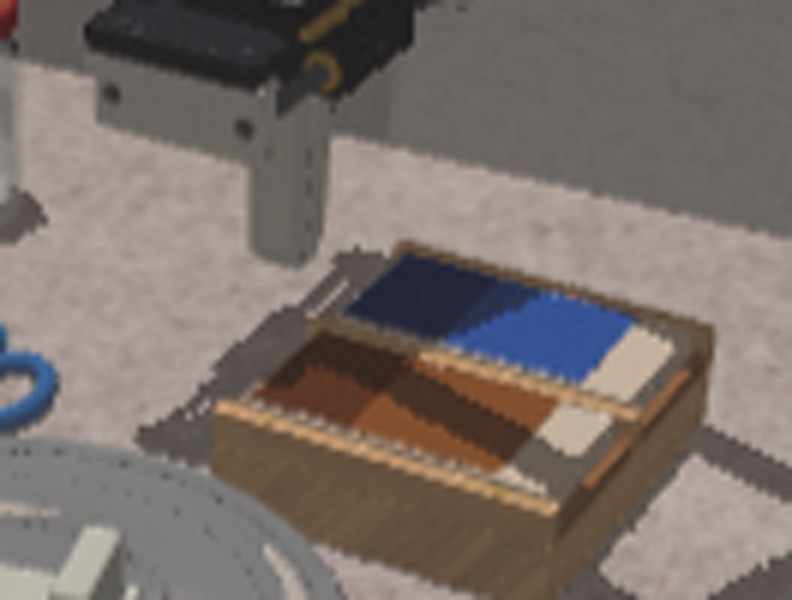

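View pics/scene2.png

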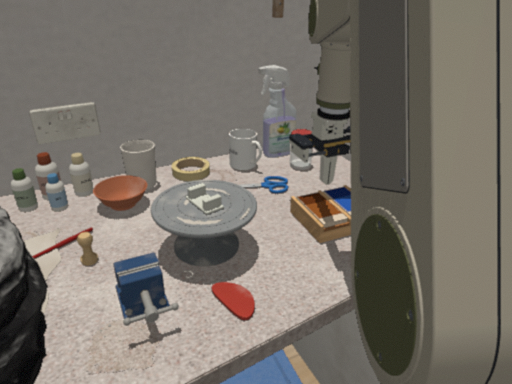

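The side view shows the shut tips hovering behind the rack at crop (285,265), in line with the blue lane. Nothing has been touched yet, so I'll lower 3 mm and push slowly.

>>> arm_command --motion '[{"slide":[0,0,0.004],"turn":[0,0,0]},{"slide":[0,0.012,0.003],"turn":[0,0,0]},{"slide":[0,0.012,0],"turn":[0,0,0]},{"slide":[0,0.012,0],"turn":[0,0,0]},{"slide":[0,0.008,0],"turn":[0,0,0]}]'

```text
t: 3.27
tool_pos: [0.6218, -0.197, 0.2263]
orientation: [-2.15, 2.29, -0.0]
force: [-1.4, -0.3, 0.9]
opening: 0.0002
```

```bash
python3 - <<'E'
from h import *
from plant import robot
c=robot.read_camera("wrist");cv2.imwrite("pics/w3.png",c["pixels"])
show([0.55,-0.1926,0.2255],-1.631)
E
```

```text
pos [ 0.6215 -0.197   0.2262] xaxis yaw -1.634 z [-0. -0. -1.] q6 1.249 t 3.32
slide total shares [0.0004 0.1792 0.0018] turn shares [ 0.0006 -0.     -0.0062] F [ 0.6  0.3 -1.2] open 0.0006
```

View pics/w3.png

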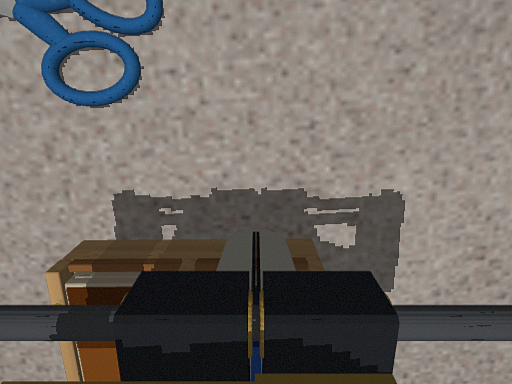

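>>> arm_command --motion '[{"slide":[0,0.012,0.001],"turn":[0,0,0]},{"slide":[0,0.012,0.001],"turn":[0,0,0]},{"slide":[0,0.012,0],"turn":[0,0,0]},{"slide":[0,0.012,0],"turn":[0,0,0]},{"slide":[0,0.012,0],"turn":[0,0,0]}]'

```text
t: 3.73
tool_pos: [0.598, -0.1954, 0.2251]
orientation: [-2.15, 2.291, 0.0]
force: [1.0, -0.1, -0.7]
opening: 0.0005
```

```bash
python3 - <<'E'
from h import *
from plant import robot
show([0.566,-0.1926,0.2255],-1.631)
c=robot.read_camera("side");g=c["pixels"];cv2.imwrite("pics/side3.png",cv2.resize(g[120:220,240:372],None,fx=6,fy=6,interpolation=cv2.INTER_CUBIC));np.savez("pics/side3.npz",**c)
E
```

```text
pos [ 0.598  -0.1954  0.2251] xaxis yaw -1.634 z [ 0.  0. -1.] q6 1.237 t 3.73
slide total shares [-0.002   0.0804 -0.0009] turn shares [-0.      0.0001 -0.0061] F [ 1.  -0.1 -0.7] open 0.0005
```

View pics/side3.png

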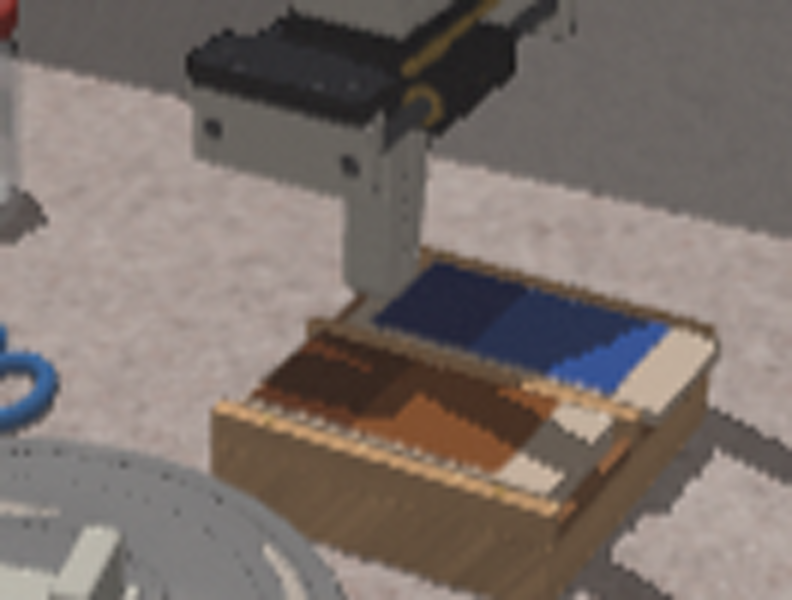

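The blue tile (now about crop (370–718, 262–420)) is moving straight and level, with its front past the lip. I'll go another 32 mm.

>>> arm_command --motion '[{"slide":[0,0.011,0],"turn":[0,0,0]},{"slide":[0,0.011,0],"turn":[0,0,0]},{"slide":[0,0.011,0],"turn":[0,0,0]},{"slide":[0,0.011,0],"turn":[0,0,0]},{"slide":[0,0.011,0],"turn":[0,0,0]}]'

```text
t: 4.2
tool_pos: [0.5762, -0.194, 0.2252]
orientation: [-2.15, 2.29, -0.0]
force: [1.0, -1.1, 0.0]
opening: 0.0
```

>>> arm_command --motion '[{"slide":[0,0.011,0],"turn":[0,0,0]},{"slide":[0,0.01,0],"turn":[0,0,0]},{"slide":[0,0.006,0],"turn":[0,0,0]},{"slide":[0,0,0],"turn":[0,0,0]},{"slide":[0,0,0],"turn":[0,0,0]}]'

```text
t: 4.62
tool_pos: [0.5656, -0.1934, 0.2251]
orientation: [2.15, -2.291, -0.0]
force: [-0.3, -0.7, -0.7]
opening: 0.0008
```

```bash
python3 - <<'E'
from h import *
from plant import robot
show([0.566,-0.1926,0.2255],-1.631)
c=robot.read_camera("side");g=c["pixels"];cv2.imwrite("pics/side4.png",cv2.resize(g[120:220,240:372],None,fx=6,fy=6,interpolation=cv2.INTER_CUBIC));np.savez("pics/side4.npz",**c)
E
```

```text
pos [ 0.5656 -0.1934  0.2251] xaxis yaw -1.634 z [-0.  0. -1.] q6 1.219 t 4.62
slide total shares [-0.002  -0.0008 -0.001 ] turn shares [ 0.0005  0.0002 -0.0063] F [-0.3 -0.7 -0.7] open 0.0008
```

View pics/side4.png

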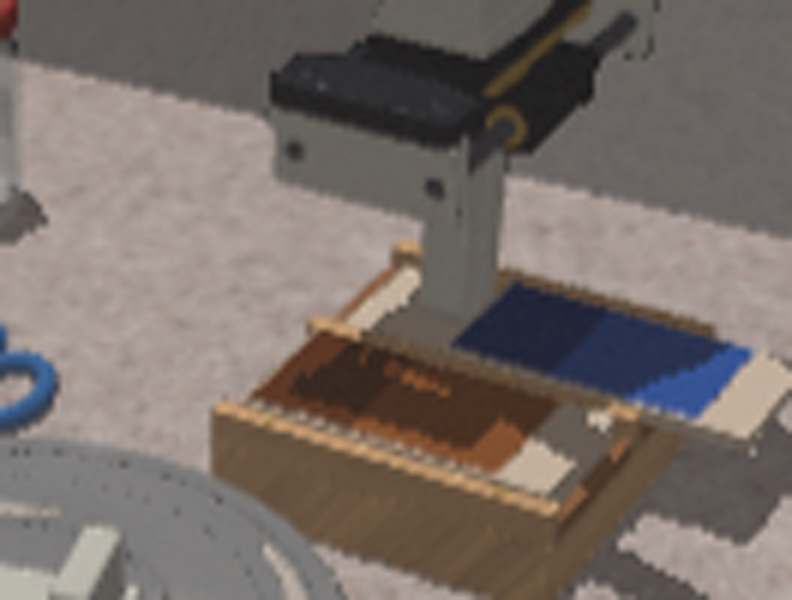

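The blue tile now overhangs the front by about a third (crop (455–790, 285–440)) and still lies level. I'll back off, rise, open and look from the wrist.

>>> arm_command --motion '[{"slide":[0,-0.015,0],"turn":[0,0,0]},{"slide":[0,-0.01,0],"turn":[0,0,0]},{"slide":[0,0,-0.06],"turn":[0,0,0]},{"slide":[0,0,-0.09],"turn":[0,0,0]},{"slide":[0,0,-0.09],"turn":[0,0,0]}]'

```text
t: 5.08
tool_pos: [0.5756, -0.1937, 0.3205]
orientation: [2.149, -2.289, -0.005]
force: [0.5, 0.3, 0.6]
opening: 0.0007
```

>>> arm_command --motion '[{"slide":[0,0.08,-0.02],"turn":[0,0,0]},{"slide":[0,0.08,-0.02],"turn":[0,0,0]},{"slide":[0,0.08,-0.02],"turn":[0,0,0]},{"slide":[0,0.08,0],"turn":[0,0,0]},{"slide":[0,0.08,0],"turn":[0,0,0]}]' --gripper 100

```text
t: 5.5
tool_pos: [0.4155, -0.1838, 0.346]
orientation: [-2.15, 2.29, -0.003]
force: [0.2, -0.2, 0.2]
opening: 0.0291
```

>>> arm_command --motion '[{"slide":[0,0,0],"turn":[0,0,0]},{"slide":[0,0,0],"turn":[0,0,0]},{"slide":[0,0,0],"turn":[0,0,0]},{"slide":[0,0,0],"turn":[0,0,0]},{"slide":[0,0,0],"turn":[0,0,0]}]'

```text
t: 5.92
tool_pos: [0.4172, -0.1841, 0.3454]
orientation: [-2.151, 2.29, -0.001]
force: [0.4, 1.1, 0.0]
opening: 0.0625
```

```bash
python3 - <<'E'
from h import *
from plant import robot
c=robot.read_camera("wrist");g=c["pixels"];cv2.imwrite("pics/w5.png",g);np.savez("pics/w5.npz",**c)
d=robot.read_camera("side");np.savez("pics/side5.npz",**d);cv2.imwrite("pics/side5.png",cv2.resize(d["pixels"][120:220,260:392],None,fx=6,fy=6,interpolation=cv2.INTER_CUBIC))
show([0.46,-0.19,0.3],-1.631)
hs=cv2.cvtColor(g,cv2.COLOR_BGR2HSV)
m=cv2.inRange(hs,(105,130,40),(128,255,255));m[300:]=0
cs,_=cv2.findContours(m,0,2);q=max(cs,key=cv2.contourArea);print(cv2.boundingRect(q))
P=np.array([plane(c,p[0],.044)[:2]*1000 for p in q]).astype(np.float32);print(cv2.minAreaRect(P),cv2.boxPoints(cv2.minAreaRect(P)).round(1).tolist())
E
```

```text
pos [ 0.4169 -0.184   0.3451] xaxis yaw -1.634 z [-0.  0. -1.] q6 1.105 t 6.02
slide total shares [ 0.0083 -0.1086  0.1127] turn shares [ 0.0005  0.0004 -0.005 ] F [ 0.1  0.4 -0.2] open 0.0705
(215, 10, 76, 132)
((506.3555908203125, -188.42344665527344), (56.67137908935547, 97.6137466430664), 86.23954010009766) [[455.79998779296875, -213.5], [553.2000122070312, -219.89999389648438], [556.9000244140625, -163.3000030517578], [459.5, -156.89999389648438]]
```

View pics/w5.png

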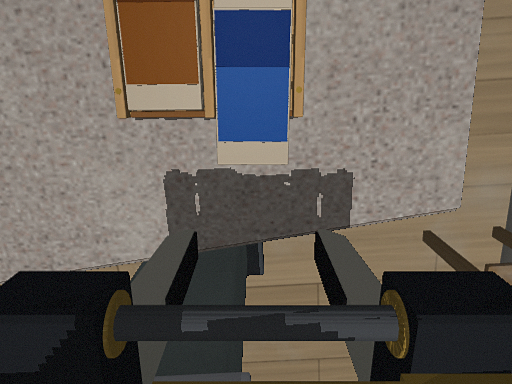

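View pics/side5.png

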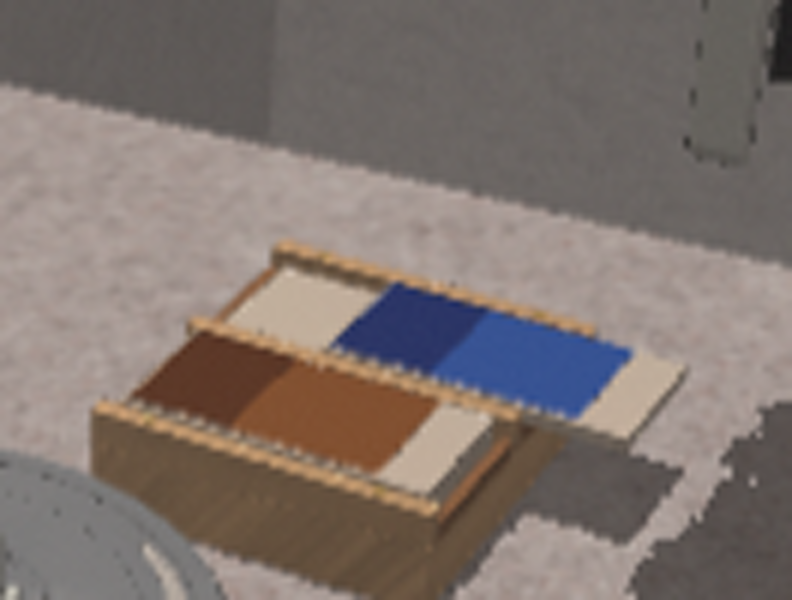

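The blue tile, still level, has its front edge at wrist (218–288,164), past the rack front at row 118; the brown tile is unmoved. I'll triangulate the front corners across the wrist and side views.

```bash
python3 - <<'E'
from h import *
W=dict(np.load("pics/w5.npz"));D=dict(np.load("pics/side5.npz"))
up=lambda p:((p[0]+.5)/6-.5+260,(p[1]+.5)/6-.5+120)
a=cv2.resize(W["pixels"][90:190,190:310],None,fx=6,fy=6,interpolation=cv2.INTER_CUBIC);cv2.imwrite("pics/w5c.png",a)
for w,s in (((217.5,164),(627,437)),((288,164),(687,369)),((218,142.5),(578,418)),((288,141.5),(634,349))):
    p,r=tri([(W,w),(D,up(s))]);print((p*1000).round(1),(np.array(r)*1000).round(1),(plane(W,w,.044)*1000).round(1),(plane(D,up(s),.044)*1000).round(1))
for u in ((206,118),(298,117),(122,117)): print("cheekfront",(plane(W,u,.043)*1000).round(1))
E
```

```text
[ 439.1 -154.8   42.7] [0.8 0.8] [ 440.1 -154.7   44. ] [ 438.  -153.1   44. ]
[ 435.  -214.6   40.7] [0.7 0.7] [ 436.4 -214.    44. ] [ 433.1 -209.3   44. ]
[ 457.7 -157.    44. ] [0.5 0.5] [ 458.2 -156.9   44. ] [ 457.3 -157.2   44. ]
[ 455.1 -214.8   43.5] [0.2 0.2] [ 455.3 -214.7   44. ] [ 454.7 -214.1   44. ]
cheekfront [ 478.5 -148.9   43. ]
cheekfront [ 474.6 -223.7   43. ]
cheekfront [483.7 -80.8  43. ]
```

View pics/w5c.png

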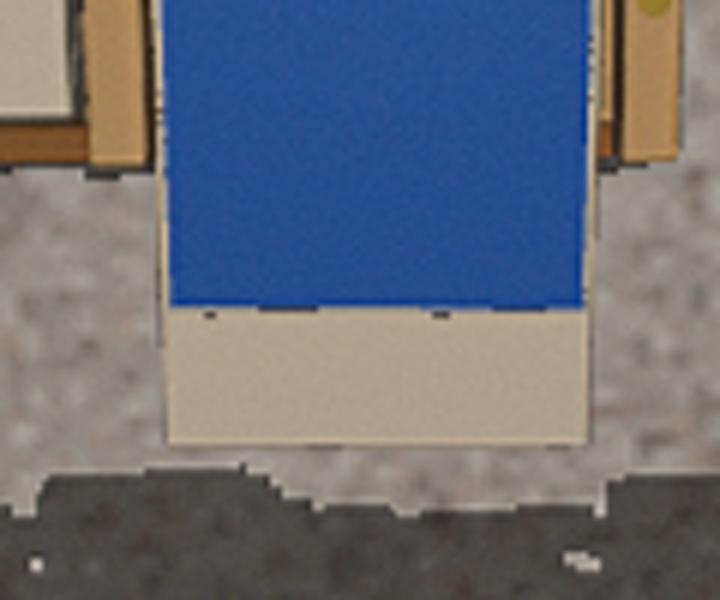

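>>> arm_command --motion '[{"slide":[0,-0.06,0],"turn":[0,0,0]},{"slide":[-0.002,-0.056,0],"turn":[0,0,0]},{"slide":[0,0,0.06],"turn":[0,0,0]},{"slide":[0,0,0.06],"turn":[0,0,0]},{"slide":[0,0,0.06],"turn":[0,0,0]}]'

```text
t: 6.43
tool_pos: [0.4634, -0.1861, 0.2724]
orientation: [-2.151, 2.29, -0.001]
force: [-0.6, 0.6, -0.4]
opening: 0.0925
```

```bash
python3 - <<'E'
from h import *
from plant import robot
show([0.4635,-0.1863,0.2075],-1.634)
E
```

```text
pos [ 0.4634 -0.1861  0.2724] xaxis yaw -1.633 z [ 0.001 -0.    -1.   ] q6 1.149 t 6.43
slide total shares [ 5.000e-04 -1.000e-04  1.623e-01] turn shares [-0.0016 -0.0007  0.0015] F [-0.6  0.6 -0.4] open 0.0925
```

>>> arm_command --motion '[{"slide":[0,0,0.05],"turn":[0,0,0]},{"slide":[0,0,0.05],"turn":[0,0,0]},{"slide":[0,0,0.04],"turn":[0,0,0]},{"slide":[0,0,0.022],"turn":[0,0,0]},{"slide":[0,0,0],"turn":[0,0,0]}]'

```text
t: 6.85
tool_pos: [0.4617, -0.1855, 0.2059]
orientation: [2.149, -2.289, -0.007]
force: [-0.7, 0.5, 0.5]
opening: 0.0927
```

```bash
python3 - <<'E'
from h import *
from plant import robot
c=robot.read_camera("wrist");cv2.imwrite("pics/w6.png",c["pixels"])
d=robot.read_camera("side");cv2.imwrite("pics/side6.png",cv2.resize(d["pixels"][120:220,270:402],None,fx=6,fy=6,interpolation=cv2.INTER_CUBIC))
show([0.4635,-0.1863,0.2075],-1.634)
E
```

```text
pos [ 0.4628 -0.1861  0.2086] xaxis yaw -1.634 z [-0.  0. -1.] q6 1.149 t 6.95
slide total shares [ 0.0004 -0.0018  0.0027] turn shares [0.0006 0.0003 0.0004] F [0.3 0.4 0.7] open 0.0928
```

View pics/w6.png

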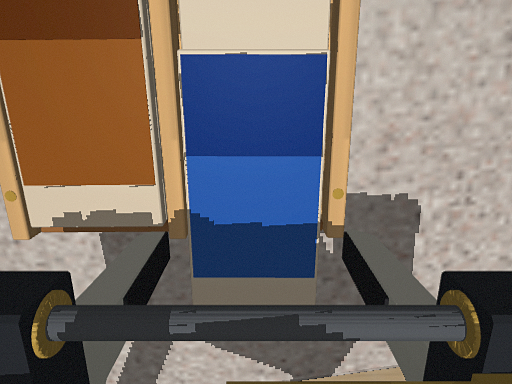

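View pics/side6.png

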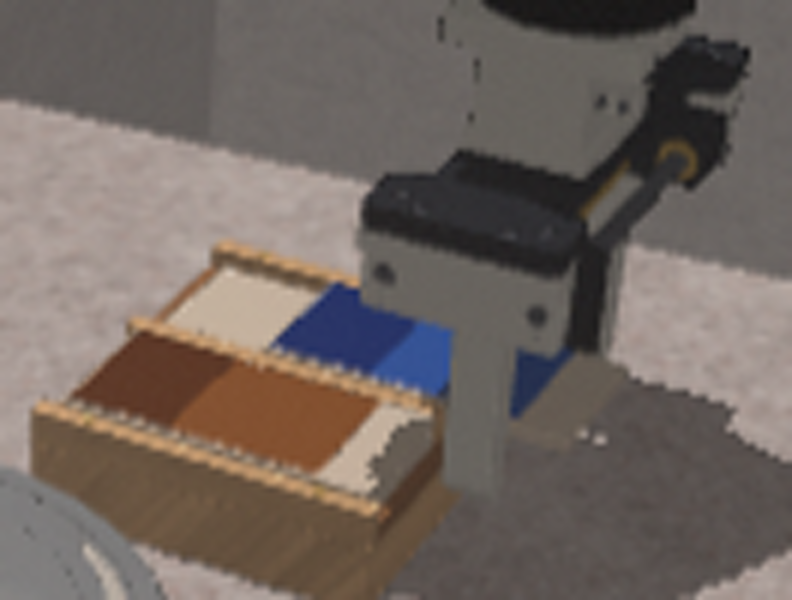

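The fingers straddle the overhanging end just in front of the rack. They are centred: tile columns 190–316 against jaws at about 165 and 345. Closing.

>>> arm_command --motion '[{"slide":[0,0,0.002],"turn":[0,0,0]},{"slide":[0,0,0],"turn":[0,0,0]},{"slide":[0,0,0],"turn":[0,0,0]},{"slide":[0,0,0],"turn":[0,0,0]},{"slide":[0,0,0],"turn":[0,0,0]}]' --gripper 0 --grip_force 40

```text
t: 7.37
tool_pos: [0.4627, -0.1861, 0.2081]
orientation: [-2.15, 2.29, -0.001]
force: [-0.7, 0.9, -0.7]
opening: 0.0642
```

>>> arm_command --motion '[{"slide":[0,0,0],"turn":[0,0,0]},{"slide":[0,0,0],"turn":[0,0,0]},{"slide":[0,0,0],"turn":[0,0,0]},{"slide":[0,0,0],"turn":[0,0,0]},{"slide":[0,0,0],"turn":[0,0,0]}]'

```text
t: 7.78
tool_pos: [0.4626, -0.1861, 0.2078]
orientation: [-2.15, 2.29, -0.001]
force: [-0.3, 1.7, 2.3]
opening: 0.0593
```

```bash
python3 - <<'E'
from h import *
show([0.4635,-0.1863,0.2075],-1.634)
E
```

```text
pos [ 0.4626 -0.1861  0.2078] xaxis yaw -1.634 z [ 0. -0. -1.] q6 1.149 t 7.78
slide total shares [ 0.0003 -0.0023  0.0007] turn shares [-0.0007 -0.0003 -0.    ] F [-0.3  1.7  2.3] open 0.0593
```

>>> arm_command --motion '[{"slide":[0,0,-0.01],"turn":[0,0,0]},{"slide":[0,0,-0.015],"turn":[0,0,0]},{"slide":[0,0,-0.02],"turn":[0,0,0]},{"slide":[0,0,-0.03],"turn":[0,0,0]},{"slide":[0,0,-0.03],"turn":[0,0,0]}]'

```text
t: 8.2
tool_pos: [0.4624, -0.186, 0.2507]
orientation: [2.15, -2.29, -0.0]
force: [0.5, -0.1, -1.1]
opening: 0.0593
```

```bash
python3 - <<'E'
from h import *
from plant import robot
c=robot.read_camera("wrist");cv2.imwrite("pics/w7.png",c["pixels"])
d=robot.read_camera("side");cv2.imwrite("pics/side7.png",cv2.resize(d["pixels"][90:220,240:400],None,fx=4.5,fy=4.5,interpolation=cv2.INTER_CUBIC))
show([0.4635,-0.1863,0.36],-1.634)
E
```

```text
pos [ 0.4637 -0.1867  0.2529] xaxis yaw -1.634 z [ 0.005 -0.002 -1.   ] q6 1.149 t 8.3
slide total shares [-0.0003 -0.0007 -0.2677] turn shares [-0.0096 -0.0042  0.0001] F [ 0.7 -0.2 -1.2] open 0.0592
```

View pics/w7.png

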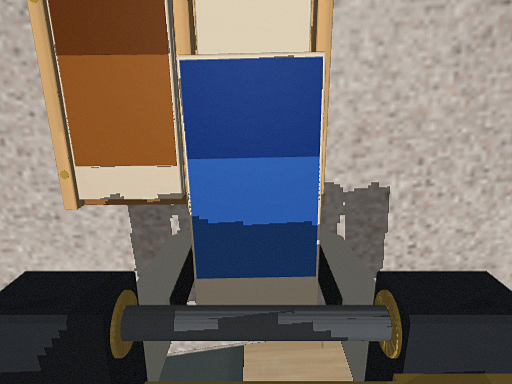

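View pics/side7.png

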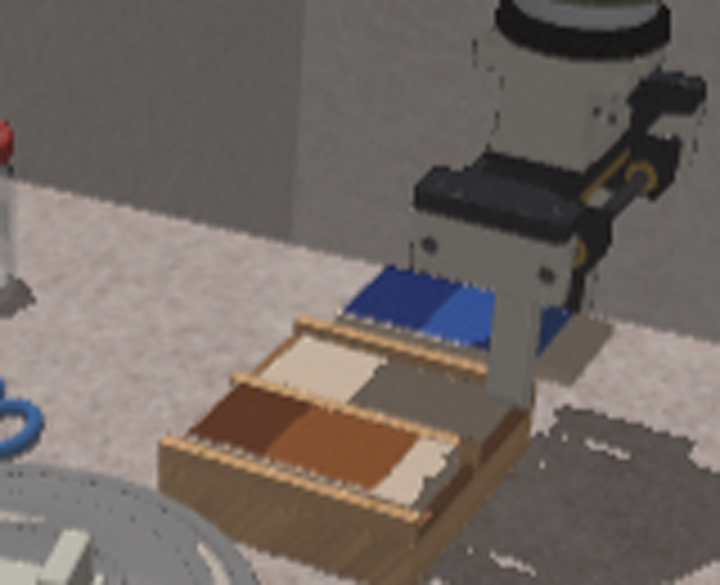

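The tile is level in the jaws and clear of the lower tile; brown is undisturbed. I'll keep lifting, then turn.

>>> arm_command --motion '[{"slide":[0,0,-0.04],"turn":[0,0,0]},{"slide":[0,0,-0.06],"turn":[0,0,0]},{"slide":[0,0,-0.07],"turn":[0,0,0]},{"slide":[0,0,-0.06],"turn":[0,0,0]},{"slide":[0,0,-0.04],"turn":[0,0,0]}]'

```text
t: 8.72
tool_pos: [0.4628, -0.1862, 0.3606]
orientation: [-2.149, 2.29, -0.005]
force: [0.1, -0.6, -1.2]
opening: 0.0594
```

>>> arm_command --motion '[{"slide":[0,0,0],"turn":[0,0,-0.08]},{"slide":[0,0,0],"turn":[0,0,-0.13]},{"slide":[0,0,0],"turn":[0,0,-0.13]},{"slide":[0,0,0],"turn":[0,0,-0.13]},{"slide":[0,0,0],"turn":[0,0,-0.082]}]'

```text
t: 9.13
tool_pos: [0.4624, -0.186, 0.3577]
orientation: [-2.448, 1.968, -0.0]
force: [0.4, -0.6, -0.1]
opening: 0.0594
```

>>> arm_command --motion '[{"slide":[-0.02,-0.01,0],"turn":[0,0,0]},{"slide":[-0.04,-0.02,0],"turn":[0,0,0]},{"slide":[-0.055,-0.025,0],"turn":[0,0,0]},{"slide":[-0.06,-0.028,0],"turn":[0,0,0]},{"slide":[-0.06,-0.028,0],"turn":[0,0,0]}]'

```text
t: 9.55
tool_pos: [0.4861, -0.0834, 0.3576]
orientation: [-2.442, 1.976, -0.0]
force: [1.2, -0.0, -0.9]
opening: 0.0593
```

>>> arm_command --motion '[{"slide":[-0.06,-0.028,0],"turn":[0,0,0]},{"slide":[-0.06,-0.028,0],"turn":[0,0,0]},{"slide":[-0.06,-0.028,0],"turn":[0,0,0]},{"slide":[-0.06,-0.028,0],"turn":[0,0,0]},{"slide":[-0.05,-0.023,0],"turn":[0,0,0]}]'

```text
t: 9.97
tool_pos: [0.5143, 0.0424, 0.3576]
orientation: [-2.443, 1.974, 0.0]
force: [-1.1, -0.0, -0.5]
opening: 0.0594
```

```bash
python3 - <<'E'
from h import *
from plant import robot
for n in ("wrist","scene","side"):
    c=robot.read_camera(n);cv2.imwrite(f"pics/{n}8.png",c["pixels"]);np.savez(f"pics/{n}8.npz",**c)
show([0.5365,0.134,0.36],-1.358)
E
```

```text
pos [0.5142 0.0419 0.3575] xaxis yaw -1.356 z [-0.  0. -1.] q6 1.338 t 10.12
slide total shares [-0.2132 -0.1034 -0.0063] turn shares [0.0003 0.0005 0.0033] F [-0.5 -0.4 -0.3] open 0.0594
```

View pics/wrist8.png

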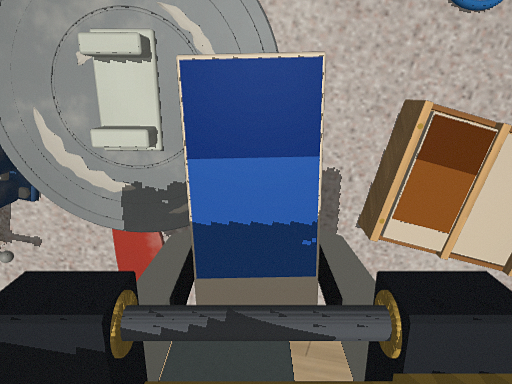

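View pics/side8.png

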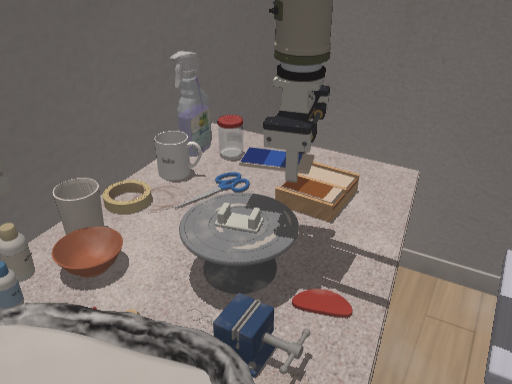

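The wrist view shows the prop unobstructed to the left of the held tile: bar tops near (110,43) and (125,133). I'll zoom in and measure prop and tile in this view.

```bash
python3 - <<'E'
from h import *
c=dict(np.load("pics/wrist8.npz"))
cv2.imwrite("pics/w8c.png",cv2.resize(c["pixels"][20:165,60:205],None,fx=4,fy=4,interpolation=cv2.INTER_CUBIC))
E
```

```text
(no output)
```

View pics/w8c.png

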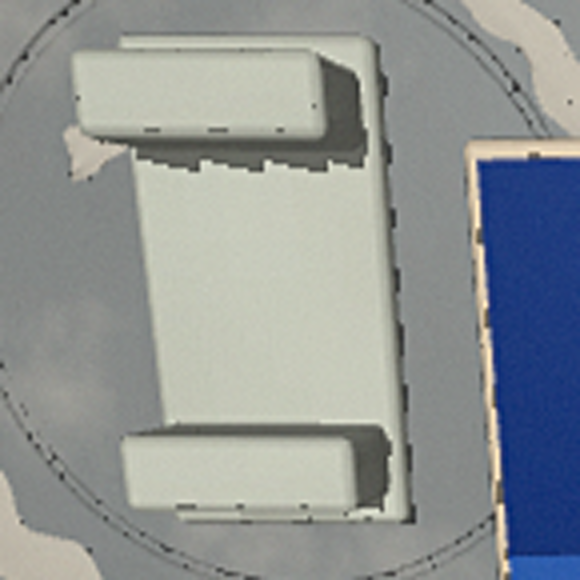

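```bash
python3 - <<'E'
from h import *
c=dict(np.load("pics/wrist8.npz"));S=dict(np.load("pics/scene0.npz"));D=dict(np.load("pics/side0.npz"))
up=lambda p,f,o:((p[0]+.5)/f-.5+o[0],(p[1]+.5)/f-.5+o[1])
far=[(72,53),(318,52),(326,133),(85,137)];near=[(123,436),(350,436),(357,508),(130,508)]
w=[];
for q in (far,near):
    P=np.array([plane(c,up(p,4,(60,20)),.129)*1000 for p in q]);print(P.round(1)[:,:2].tolist(),P.mean(0).round(1));w.append(P.mean(0))
d=w[0]-w[1];print("prop",(w[0]+w[1])/2,"yaw",np.arctan2(d[1],d[0]),np.linalg.norm(d))
P=[(257,118),(350,80),(368,92),(268,128)],[(347,183),(440,145),(458,158),(360,197)]
Q=[(300,137),(328,145),(288,210),(257,205)],[(487,168),(515,175),(473,240),(441,235)]
for a,b,q in zip(P,Q,(far,near)):
    p,r=tri([(S,up(np.mean(a,0),6,(145,170))),(D,up(np.mean(b,0),6,(175,180))),(c,up(np.mean(q,0),4,(60,20)))]);print((p*1000).round(1),(np.array(r)*1000).round(1))
# held tile: top expected z = 0.3575-.1673+.0035
z=0.3575-.1673+.0035
hs=cv2.cvtColor(c["pixels"],cv2.COLOR_BGR2HSV);m=cv2.inRange(hs,(105,130,40),(128,255,255));m[300:]=0;m[:,:150]=0;m[:,350:]=0;m[:40]=0
cs,_=cv2.findContours(m,0,2);q=max(cs,key=cv2.contourArea)
r=cv2.minAreaRect(np.array([plane(c,p[0],z)[:2]*1000 for p in q]).astype(np.float32));print(r)
T=np.array([plane(c,u,z)*1000 for u in ((178,56),(326,52),(319,277),(195,278))]);print(T.round(1))
E
```

```text
[[602.5, 161.9], [609.8, 128.1], [599.5, 125.8], [591.8, 159.4]] [600.9 143.8 129. ]
[[550.4, 151.0], [557.6, 117.3], [546.9, 114.9], [539.6, 149.1]] [548.6 133.1 129. ]
prop [574.74328601 138.44961801 129.        ] yaw 0.2023622275297735 53.380532704901434
[600.2 145.  125.5] [1.3 1.5 0.9]
[547.  134.1 126. ] [1.3 1.8 1. ]
((557.3043212890625, 50.94847106933594), (97.4525375366211, 56.732398986816406), 13.3303804397583)
[[599.5  90.3 193.7]
 [613.1  33.6 193.7]
 [516.1  10.3 193.7]
 [503.2  67.9 193.7]]
```

>>> arm_command --motion '[{"slide":[-0.05,-0.025,0],"turn":[0,0,0]},{"slide":[-0.06,-0.03,0],"turn":[0,0,0]},{"slide":[-0.05,-0.03,0],"turn":[0,0,0]},{"slide":[-0.03,-0.015,0],"turn":[0,0,0]},{"slide":[-0.019,-0.0105,0],"turn":[0,0,0.03]}]'

```text
t: 10.53
tool_pos: [0.5399, 0.1319, 0.3575]
orientation: [2.43, -1.991, -0.0]
force: [0.2, -1.0, -1.4]
opening: 0.0595
```

>>> arm_command --motion '[{"slide":[0,0,0.02],"turn":[0,0,0]},{"slide":[0,0,0.03],"turn":[0,0,0]},{"slide":[0,0,0.03],"turn":[0,0,0]},{"slide":[0,0,0.02],"turn":[0,0,0]},{"slide":[0,0,0.01],"turn":[0,0,0]}]'

```text
t: 10.95
tool_pos: [0.5389, 0.1301, 0.3106]
orientation: [2.427, -1.99, -0.004]
force: [0.1, -0.9, -0.6]
opening: 0.0595
```

```bash
python3 - <<'E'
from h import *
from plant import robot
for n in ("wrist","scene","side"):
    c=robot.read_camera(n);np.savez(f"pics/{n}9.npz",**c)
    g=c["pixels"]
    if n=="side": g=cv2.resize(g[130:260,170:330],None,fx=4.5,fy=4.5,interpolation=cv2.INTER_CUBIC)
    if n=="scene": g=cv2.resize(g[120:250,140:300],None,fx=4.5,fy=4.5,interpolation=cv2.INTER_CUBIC)
    cv2.imwrite(f"pics/{n}9.png",g)
show([0.5396,0.133,0.30],-1.371)
E
```

```text
pos [0.5396 0.1306 0.3129] xaxis yaw -1.374 z [-0.001 -0.    -1.   ] q6 1.519 t 11.1
slide total shares [-0.006  -0.0012  0.0322] turn shares [ 0.0025  0.0001 -0.0053] F [ 0.4  0.4 -1.1] open 0.0593
```

View pics/side9.png

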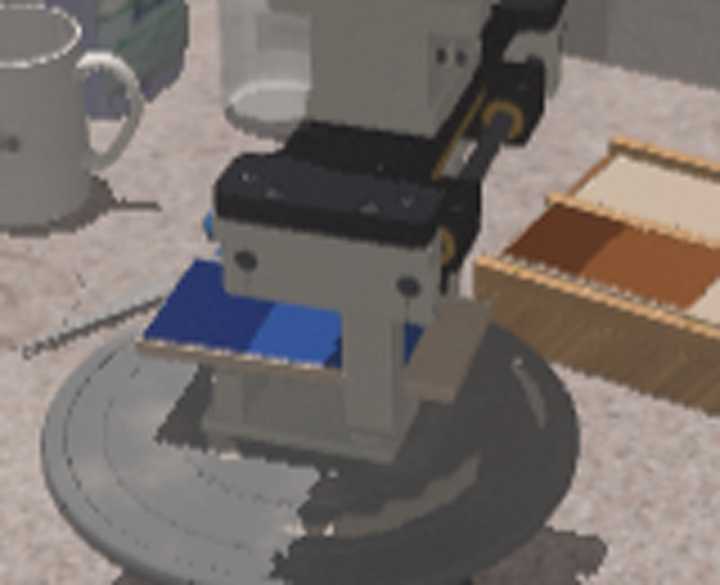

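View pics/scene9.png

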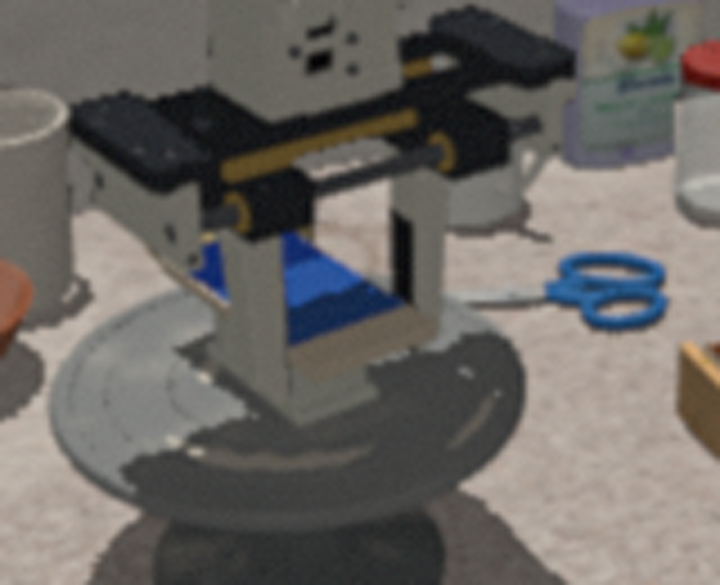

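Both views show the tile level and centred over the bars, about 13 mm above them, with the fingers clear outside the foot. Lowering.

>>> arm_command --motion '[{"slide":[-0.004,0,0.008],"turn":[0,0,0]},{"slide":[0,0,0.008],"turn":[0,0,0]},{"slide":[0,0,0.006],"turn":[0,0,0]},{"slide":[0,0,0.004],"turn":[0,0,0]},{"slide":[0,0,0],"turn":[0,0,0]}]'

```text
t: 11.52
tool_pos: [0.5394, 0.1327, 0.3028]
orientation: [2.43, -1.991, -0.001]
force: [-0.6, -0.1, 0.1]
opening: 0.0595
```

>>> arm_command --motion '[{"slide":[0,0,0.002],"turn":[0,0,0]},{"slide":[0,0,0.002],"turn":[0,0,0]},{"slide":[0,0,0],"turn":[0,0,0]},{"slide":[0,0,0],"turn":[0,0,0]},{"slide":[0,0,0],"turn":[0,0,0]}]'

```text
t: 11.93
tool_pos: [0.5396, 0.1326, 0.3016]
orientation: [-2.43, 1.991, -0.0]
force: [0.3, -0.0, -0.1]
opening: 0.0593
```

>>> arm_command --motion '[{"slide":[0,0,0.002],"turn":[0,0,0]},{"slide":[0,0,0],"turn":[0,0,0]},{"slide":[0,0,0],"turn":[0,0,0]},{"slide":[0,0,0],"turn":[0,0,0]},{"slide":[0,0,0],"turn":[0,0,0]}]'

```text
t: 12.35
tool_pos: [0.5396, 0.1326, 0.3008]
orientation: [-2.43, 1.991, -0.0]
force: [0.4, -0.9, 0.2]
opening: 0.0593
```

```bash
python3 - <<'E'
from h import *
from plant import robot
c=robot.read_camera("side");g=cv2.resize(c["pixels"][130:260,170:330],None,fx=4.5,fy=4.5,interpolation=cv2.INTER_CUBIC);cv2.imwrite("pics/side10.png",g)
show([0.5396,0.133,0.30],-1.371)
E
```

```text
pos [0.5396 0.1326 0.3008] xaxis yaw -1.373 z [ 0.  0. -1.] q6 1.522 t 12.4
slide total shares [-0.0009 -0.0003  0.002 ] turn shares [-0.0003  0.     -0.004 ] F [ 0.7  0.5 -1. ] open 0.0593
```

View pics/side10.png

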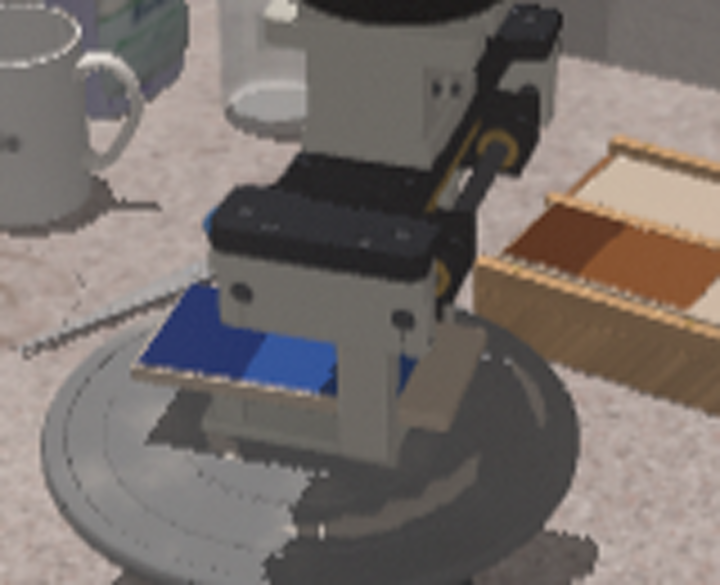

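No contact force yet. I'll step down in sub-millimetre rows until the force shows.

>>> arm_command --motion '[{"slide":[0,0,0.002],"turn":[0,0,0]},{"slide":[0,0,0],"turn":[0,0,0]},{"slide":[0,0,0],"turn":[0,0,0]},{"slide":[0,0,0],"turn":[0,0,0]},{"slide":[0,0,0],"turn":[0,0,0]}]'

```text
t: 12.82
tool_pos: [0.5396, 0.1326, 0.3007]
orientation: [-2.43, 1.991, -0.0]
force: [-3.1, -1.7, 4.9]
opening: 0.0593
```

>>> arm_command --motion '[{"slide":[0,0,0.002],"turn":[0,0,0]},{"slide":[0,0,0],"turn":[0,0,0]},{"slide":[0,0,0],"turn":[0,0,0]},{"slide":[0,0,0],"turn":[0,0,0]},{"slide":[0,0,0],"turn":[0,0,0]}]'

```text
t: 13.23
tool_pos: [0.5397, 0.1326, 0.3006]
orientation: [-2.43, 1.991, -0.001]
force: [-6.3, -0.9, 10.8]
opening: 0.0594
```

Contact is firm at z = 0.3007, as expected. I'll ease off slightly and open.

>>> arm_command --motion '[{"slide":[0,0,-0.002],"turn":[0,0,0]},{"slide":[0,0,0],"turn":[0,0,0]},{"slide":[0,0,0],"turn":[0,0,0]},{"slide":[0,0,0],"turn":[0,0,0]},{"slide":[0,0,0],"turn":[0,0,0]}]'

```text
t: 13.65
tool_pos: [0.5397, 0.1327, 0.3007]
orientation: [-2.43, 1.991, -0.001]
force: [-2.8, 0.3, 7.0]
opening: 0.0592
```

>>> arm_command --motion '[{"slide":[0,0,0],"turn":[0,0,0]},{"slide":[0,0,0],"turn":[0,0,0]},{"slide":[0,0,0],"turn":[0,0,0]},{"slide":[0,0,0],"turn":[0,0,0]},{"slide":[0,0,0],"turn":[0,0,0]}]' --gripper 100

```text
t: 14.07
tool_pos: [0.5394, 0.1326, 0.2996]
orientation: [2.43, -1.991, -0.0]
force: [-0.2, 0.6, -0.2]
opening: 0.0881
```

```bash
python3 - <<'E'
from h import *
from plant import robot
show([0.5396,0.133,0.42],-1.371)
c=robot.read_camera("side");g=cv2.resize(c["pixels"][130:260,170:330],None,fx=4.5,fy=4.5,interpolation=cv2.INTER_CUBIC);cv2.imwrite("pics/side11.png",g)
E
```

```text
pos [0.5394 0.1326 0.2996] xaxis yaw -1.373 z [-0. -0. -1.] q6 1.522 t 14.07
slide total shares [-0.0009 -0.0004 -0.3009] turn shares [ 0.0009  0.0001 -0.0039] F [-0.2  0.6 -0.2] open 0.0881
```

View pics/side11.png

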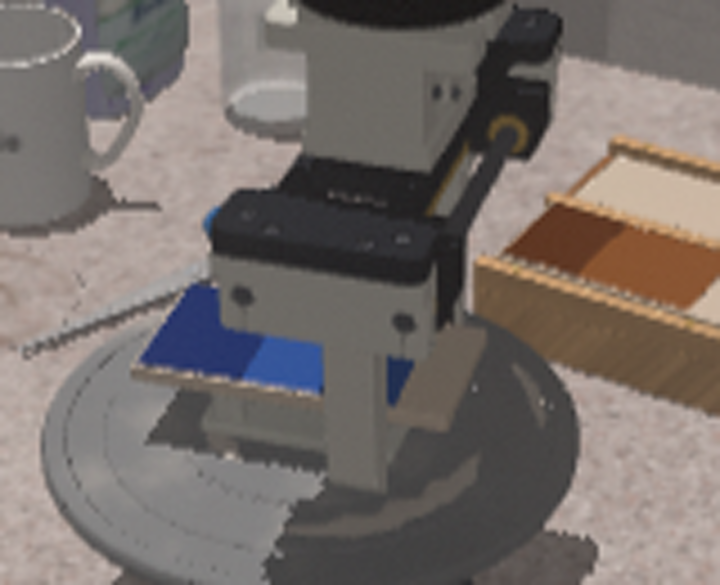

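The jaws are open, both fingers are clear of the edges, and the tile stayed in place on the bars. I'll retreat straight up and then back.

>>> arm_command --motion '[{"slide":[0,0,-0.02],"turn":[0,0,0]},{"slide":[0,0,-0.04],"turn":[0,0,0]},{"slide":[0,0,-0.06],"turn":[0,0,0]},{"slide":[0,0,-0.07],"turn":[0,0,0]},{"slide":[0,0,-0.07],"turn":[0,0,0]}]'

```text
t: 14.53
tool_pos: [0.5392, 0.1326, 0.4052]
orientation: [2.429, -1.991, -0.001]
force: [-0.1, 0.8, -0.7]
opening: 0.0928
```

>>> arm_command --motion '[{"slide":[0,0.06,-0.02],"turn":[0,0,0]},{"slide":[0,0.06,0],"turn":[0,0,0]},{"slide":[0,0.05,0],"turn":[0,0,0]},{"slide":[0,0.02,0],"turn":[0,0,0]},{"slide":[0,0,0],"turn":[0,0,0]}]'

```text
t: 14.95
tool_pos: [0.464, 0.1176, 0.4127]
orientation: [-2.429, 1.991, -0.001]
force: [-0.3, 0.0, -0.3]
opening: 0.0931
```

>>> arm_command --motion '[{"slide":[0,0,0],"turn":[0,0,0]},{"slide":[0,0,0],"turn":[0,0,0]},{"slide":[0,0,0],"turn":[0,0,0]},{"slide":[0,0,0],"turn":[0,0,0]},{"slide":[0,0,0],"turn":[0,0,0]}]'

```text
t: 15.37
tool_pos: [0.4654, 0.1178, 0.4116]
orientation: [2.43, -1.991, -0.001]
force: [0.3, -0.9, 0.0]
opening: 0.093
```

```bash
python3 - <<'E'
from h import *
from plant import robot
for n in ("wrist","side"):
    c=robot.read_camera(n);np.savez(f"pics/{n}12.npz",**c);g=c["pixels"]
    hs=cv2.cvtColor(g,cv2.COLOR_BGR2HSV);m=cv2.inRange(hs,(108,150,60),(128,255,255));
    cs,_=cv2.findContours(m,0,2)
    for q in sorted(cs,key=cv2.contourArea)[::-1][:2]:
        r=cv2.minAreaRect(np.array([plane(c,p[0],.136)[:2]*1000 for p in q]).astype(np.float32));print(n,cv2.boundingRect(q),r)
    if n=="side": g=cv2.resize(g[130:260,170:330],None,fx=4.5,fy=4.5,interpolation=cv2.INTER_CUBIC)
    cv2.imwrite(f"pics/{n}12.png",g)
show([0.5396,0.133,0.42],-1.371)
E
```

```text
wrist (212, 0, 84, 105) ((568.4154052734375, 137.2534942626953), (67.86660766601562, 56.76137161254883), 12.524653434753418)
wrist (74, 68, 1, 1) ((533.8900756835938, 260.7359924316406), (0.0, 0.0), 0.0)
side (204, 194, 62, 25) ((581.4488525390625, 139.5133056640625), (94.51405334472656, 52.607383728027344), 12.26562786102295)
side (206, 204, 3, 4) ((621.0293579101562, 161.1744384765625), (3.3385708332061768, 9.42371654510498), 33.435176849365234)
pos [0.4653 0.1177 0.4117] xaxis yaw -1.373 z [-0. -0. -1.] q6 1.514 t 15.47
slide total shares [-0.001  -0.1897 -0.0208] turn shares [ 0.0009  0.     -0.004 ] F [-0.  -0.3  0.2] open 0.0933
```

View pics/wrist12.png

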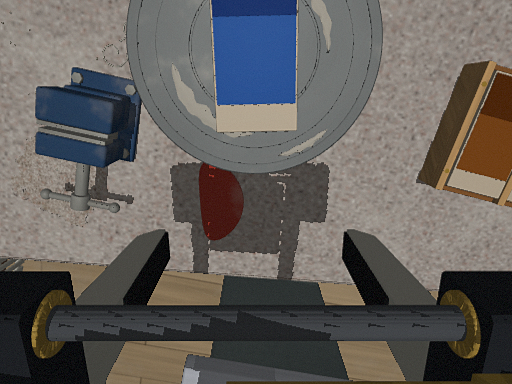

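View pics/side12.png

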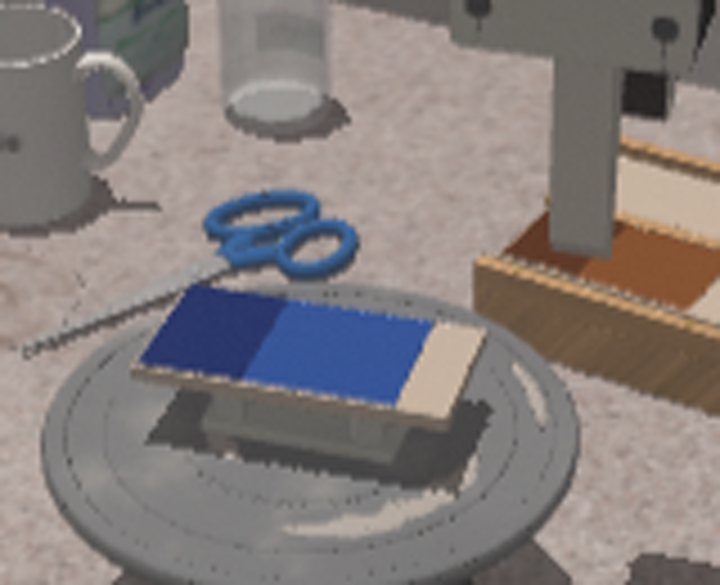

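The tile lies level on both bars, glaze up, with the arm clear. In the side camera its centre is (572,137.5) against the prop's (571,141), and yaw is 0.214 against about 0.21. I'll make a last check of the brown tile, then hand in.

```bash
python3 - <<'E'
from h import *
from plant import robot
def brown(c):
    h=cv2.cvtColor(c["pixels"],cv2.COLOR_BGR2HSV);m=cv2.inRange(h,(3,130,30),(16,255,200));m[:,:285]=0;m[:185]=0;m[230:]=0
    cs,_=cv2.findContours(m,0,2);q=max(cs,key=cv2.contourArea);return cv2.boundingRect(q),cv2.contourArea(q)
a=dict(np.load("pics/scene0.npz"));b=robot.read_camera("scene");cv2.imwrite("pics/scene13.png",b["pixels"]);print(brown(a),brown(b))
s=robot.read_state();print(s["t"],s["force"].round(1))
robot.close_job()
E
```

```text
((299, 193, 42, 25), 500.5) ((299, 193, 42, 25), 500.0)
15.5167 [-0.7  0.   0.3]
the job is handed in; nothing more can be done
```

View pics/scene13.png

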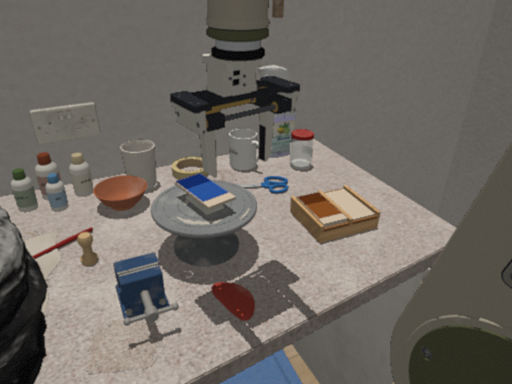

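The blue tile is on the prop, glaze up and let go, and I handed the job in at about 15.5 s; no verdict was reported.

**What I did:** I pushed the tile about 45 mm from behind with shut fingertips until it overhung the rack front by about 38 mm, still level on its stack. I then pinched it across its width at 40 N, carried it to the prop, and lowered it until the force rose at TCP z of about 0.3007 m. After easing off, I opened the jaws and backed away.

**Last checks:**
- **Placing:** in the side camera the tile's centre is about 4 mm from the prop's, and its length within about 0.01 rad of the prop's. It looks level on both bars.
- **Brown tile:** the scene camera shows it in exactly the same pixels as at the start.
- **Robot:** the arm is clear, and the force reading is only noise (under 1 N).

**Disagreements:** the cameras differed by up to about 4 mm on the prop's centre. Triangulated bar heights came out 1–4 mm below the 129 mm given in the text. The contact height agreed with the text to about 1 mm.

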